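# Refit the hob knob and hold it pressed

### The job

The pot filler has been left swung over the hob's controls: swing its arm away to its own side until the spout is clear off the hob, over the worktop. Then take the loose control knob from the worktop, turn it so that the D-shaped hole under it matches the flat of the bare valve stem, push it fully home on the stem and press it right down against the valve's spring, as for lighting the burner. Finish while still holding the knob pressed down, and leave the pan, burner cap, jar, mug, bottle, mill and spoon where they are.

Things in the scene. Friction and masses are not known exactly. Their poses are not given: they have to be found in the camera images.
- hob: Built-in two-burner gas hob, fixed: black glass, 510 mm deep (its x, away from the robot) by 300 mm wide (its y), top 6 mm above the worktop. Origin: centre of its underside, on the worktop; its side edges lie at y = +-150 mm, its front edge at x = -255 mm. Two cast-iron pan supports, tops 51 mm above the worktop, begin 82 mm behind the two controls.
- fitted_knob: The control whose knob is already on (fixed; same shape as the loose knob). The two controls stand 100 mm apart, side by side near the hob's front edge; which one is bare varies. Origin: on the glass, on its axis.
- stem_tip (a point): Centre of the top of the bare valve stem: upright aluminium shaft, 10 mm diameter, with one flat along it 1.5 mm from the axis (D section); tip 23 mm above the glass, chamfered 1 mm. +x points level out of the flat, z up. The flat faces away from the robot, up to about 30 degrees either way from the hob's +x. The stem cannot rotate.
- stem (a joint): How far the stem is pressed down into the valve, in m: 0 up, 0.005 fully pressed (hard stop). A spring pushes it up: it begins to move at about 6 N and reaches the stop at about 11 N; it springs back when let go. The weight of the knob does not press it.
- knob_mid (a point): Centre, half-way up, of the loose black control knob, right way up on the worktop right of the hob; z up. 30 mm high, about 60 g. Round skirt 44 mm across, 8 mm high; on it an upright grip blade, 16 mm thick (its y), 40 mm long (its x), from 8 to 30 mm above the underside: grip it across the thickness. +x points to the blade's nose, pointed and 7.5 mm longer, with a thin white line on top.
- knob: The same loose knob; origin at the centre of its underside, the mouth of its D-shaped hole: 11.2 mm diameter, 16 mm deep, the hole's flat 2.1 mm from the axis on the nose side (+x). It goes on freely when knob +x and stem +x point the same way within about 8 degrees (at first up to 80 apart). Fully home, the stem's tip meets the hole's end: underside 7 mm above the glass, 2 mm when pressed.
- filler_arm (a joint): Angle of the pot filler's swinging arm about its upright riser, rad: 0 when it points along the hob's -x (towards the robot's side); positive (counter-clockwise from above) over the hob, where it starts; below about 0.15 the spout is clear of the hob, over the worktop left of it. Range -0.9 to 1.3; stays where it is left; about 1 N at the grip point moves it.
- filler_hinge (a point): On the vertical axis of the pot filler's riser, at the height of the arm's pipe (270 mm above the worktop). The riser stands on the worktop to the left of the hob.
- filler_grip (a point): On the axis of the pot filler's level arm, a steel pipe of 20 mm diameter, 260 mm from the riser's axis: a good place to pinch it from above, across the pipe (its local x runs along the pipe towards the riser, its y across).
- filler_spout (a point): Centre of the mouth of the down-turned spout (25 mm diameter) at the end of the arm, 350 mm from the riser's axis and 65 mm below the pipe's axis.
- frying_pan: Small dark frying pan on the front pan support, 140 mm across, its rim 83 mm above the worktop, its handle to the back; its rim is at least 105 mm behind the controls' axes; leave alone. Origin: centre of its underside.
- burner_cap: Loose black burner cap, flat disc 56 mm across, 9.5 mm high, on the worktop right of the hob; leave alone.
- spice_jar: Jar 44 mm across, 95 mm high, right of the hob; leave alone.
- mug: White mug 82 mm across, 95 mm high, to the right of the hob; leave alone.
- oil_bottle: Green bottle 64 mm across, 240 mm high, to the right beyond the jar; leave alone.
- pepper_mill: Wooden mill 54 mm across, 162 mm high, left of the pot filler; leave alone.
- wooden_spoon: Wooden spoon 280 mm long lying left of the hob; leave alone.

How it is judged:
On the way, in this order (a step that is already met when the one before it is completed fails the run):
1. the pot filler is swung to its own side, its spout clear off the hob (y of filler_spout in the frame of hob above 0.165 m), for 0.2 s.
2. the knob is fully home on the stem, hole and flat matched (horizontal distance between knob_mid and stem_tip below 0.003 m and z of knob_mid in the frame of stem_tip below 0.001 m and angle between the x axis of knob_mid and the x axis of stem_tip, either way round below 0.3 rad and angle between knob_mid's own z axis and vertical below 0.1 rad), for 0.2 s.
At the end, for the whole second after the job is handed in: Spout's centre 15 mm or more outside the hob's left edge; knob upright on the bare stem, within 3 mm of its axis, flats matched within 17 degrees, within 2 mm of fully home; stem pressed by over 3.5 of its 5 mm, gripper still on the knob (over 3 N); bystanders within 30 mm, not tipped (all of step 2 and y of filler_spout in the frame of hob above 0.165 m and value of joint stem above 0.0035 m and contact force between any of the fingers, the arm and knob above 3 N); the arm keeps its last pose, push and grip.
It fails at once if the pan, cap, jar, mug, bottle, mill or spoon is shifted by more than 30 mm (distance of any of frying_pan, burner_cap, spice_jar, mug, oil_bottle, pepper_mill, wooden_spoon from where it was at the start of the episode above 0.03 m).
It fails at once if the pan, jar, mug, bottle or mill is tipped (angle between any of frying_pan, spice_jar, mug, oil_bottle, pepper_mill's own z axis and vertical above 0.4 rad).
It also fails if it takes over 54 s, if anything falls off the work surface, if the arm or the gripper's body presses on something with over 40 N, if the wrist force passes 120 N, or if a joint passes its speed limit or range.

### The arm

A 7-joint arm with a two-finger parallel gripper is mounted at the origin on the work surface. World frame = base frame: x ahead of the robot, y to its left, z up, the work surface at z = 0. Lengths are in m, angles in rad, forces in N, time in s.
With the tool pointing down it reaches from about 0.4 to 0.875 m from the base axis. Payload 19.3 kg.
Tool frame: the origin (TCP) lies where the fingers leave the gripper's body, on its centre line; the fingertips stand bot.tip_reach ahead of it and the grasp point (between the pads) lies 54 mm ahead of it (bot.tip_reach is the distance from the TCP to the fingertips, in m); z points along the fingers, y is the line along which they close (so a half turn about z gives the same grasp; the last joint's range is limited). The gripper opens to 85 mm and grips with 20 to 120 N. Pads are 22 mm wide; open, the fingers measure 114 mm over their backs; the gripper's body (76 mm by 85 mm) begins 54 mm behind the grasp point. The pads swing forward as they close: fully open they stand 13 mm farther back than shut.
Start: joints at [-1.33, 0.521, -0.036, 1.599, 0.021, 1.021, -0.113], TCP at [0.191, 0.595, 0.304] pointing down, gripper open.
Joint ranges: [-2.91, 2.91], [-0.3, 2.13], [-1.5, 1.42], [0.17, 2.43], [-1.26, 4.41], [0.16, 1.93], [-2.52, 2.52]. Speed limits (rad/s): [1.89, 1.89, 2.39, 2.39, 3.01, 3.01, 3.01].

### API

Orientations are given as [roll, pitch, yaw] about the fixed x, y, z axes, in that order (R = Rz(yaw) Ry(pitch) Rx(roll)).
In Python, from workcell import bot gives the robot as it stands. The module is installed in compiled form; this text tells all that it offers.
- The arm moves only by the shell command python3 -m jog 'ROWS' [FORCE]. ROWS is JSON, a list that holds one entry, the list of rows, each a list of 7 numbers: the shift along the tool's x, y, z in mm, then the turn, a rotation vector about the tool's x, y, z in rad, then the opening, from 0 (shut) to 1 (fully open). In form: [[[tx, ty, tz, wx, wy, wz, fingers], ...]]. A call has 1 to 5 rows; each row shifts and turns the commanded pose from where the row before left it, along the tool's axes as they then stand; what a row does not reach is not made up. A row lasts 1/10 s, in which the tool goes at most 50 mm and 8.59 degrees, less where a joint would pass 70% of its speed; a pose out of reach is approached as far as the arm can. A call is refused whole if a number of a shift passes 50 or a number of a turn 0.15, either way. A call with a gripper value outside its range is refused whole. The fingers move at their own pace and stop on an object; FORCE is the grip in N (left out, the last holds). Time passes only in rows, so rows that do not move let the fingers close. It gives the time, the measured TCP pose, the force, the opening and the grip force at its end, in the units of the state.
- bot.observe(): the state, without advancing time (a new reading comes with each control period).
- bot.grab_frame(name): name is "scene" or "top"; returns a dict with "img" (400x640x3 uint8, red, green, blue), "intrinsics" (3x3 intrinsics, pixels), "k1" (the pictures are not rectified: a ray, as slopes to the right and down, at radius r is drawn at 1 + k1 r^2 times it, then the intrinsics apply), "R" (3x3) and "t" (3): a world point X has camera coordinates R X + t. Camera axes: x right, y down, z forward; pixel columns grow to the right and rows downward; lengths in m; the calibration is good to about 2 mm. A picture is of the moment at which its call begins. There is no depth.
- bot.job_done(): hands the job in; it is judged then, once.
Trained networks look in a picture, given as the dict that the camera call returned (one of the last four; its "shot" number tells which), for a name from the list of things; names that differ only in an ending like _2 or _b are one class to them, and where a whole thing is asked for, a point or a joint stands for the part that bears it (a point fixed in the world has none). Each returns a list of dicts, best first, with "conf" (0 to 1); they miss things now and then, are a little off and sometimes report something else, mostly with a low value. They report only what shows in the picture. A call takes as long as a camera call.
- bot.trace(query, picture): "region" (400x640 bool, what is visible of it).
- bot.spot_point(query, picture): "xyz" ([x, y, z] in m, in world coordinates, good to about 4 mm: a listed point, or the origin of a listed thing).
The state is a dict: "clock": time; "qpos": joint angles; "qd": joint speeds; "joint_efforts": joint torques, N m; "position": TCP position; "tool_rot": TCP orientation; "force": force on the tool from outside, world axes, zero at the start; "moment": the same for the moment, N m; "grip_width": finger opening in m; "finger_force": force on a finger pad.
Only numpy, scipy, OpenCV 4.12 (cv2) and the standard library are available. Lean on these libraries where they do the work, as an engineer would, in place of code of your own. Each camera call takes 0.05 s, during which the arm holds its last target. There are 200 camera calls.

## Working session

There is one attempt and no reset: what is moved stays moved. The work goes in short steps, Python scripts to look and compute and a shell command to move; the robot and the scene stay as the last step left them, time stands still between calls to the robot, and variables do not carry over. Pictures are saved under pics/ and viewed, at most 10 in all, crops included, and the job is handed in when it is done.

```bash
mkdir -p pics
cat > h.py <<'E'
import numpy as np, cv2
from workcell import bot
from scipy.spatial.transform import Rotation as Ro
def proj(f,X):
    p=np.atleast_2d(X)@np.array(f["R"]).T+f["t"]; s=p[:,:2]/p[:,2:]
    s=s*(1+f["k1"]*(s**2).sum(1,keepdims=True)); K=np.array(f["intrinsics"])
    return np.c_[s,np.ones(len(s))]@K.T[:,:2]
def unproj(f,uv,z):
    K=np.array(f["intrinsics"]); uv=np.atleast_2d(np.array(uv,float)).reshape(-1,1,2)
    s=cv2.undistortPoints(uv,K,np.array([f["k1"],0,0,0.])).reshape(-1,2)
    d=np.c_[s,np.ones(len(s))]@np.array(f["R"]); c=-np.array(f["R"]).T@f["t"]
    return c+d*((z-c[2])/d[:,2:])
def save(f,n): cv2.imwrite("pics/"+n,f["img"][:,:,::-1])
E
python3 - <<'E'
from h import *
s=bot.observe(); print(s["clock"],s["position"],s["tool_rot"],s["grip_width"],bot.tip_reach)
for n in ["top","scene"]:
    f=bot.grab_frame(n); save(f,n+"0.png"); print(n,"cam",-np.array(f["R"]).T@f["t"])
    for q in ["hob","fitted_knob","stem_tip","knob_mid","filler_hinge","filler_grip","filler_spout","frying_pan","burner_cap","spice_jar","mug","oil_bottle","pepper_mill","wooden_spoon"]:
        r=bot.spot_point(q,f)
        print(q,[(np.round(x["xyz"],3).tolist(),round(x["conf"],2)) for x in r[:2]])
E
```

```text
0.0 [0.19107606 0.5948075  0.30331792] [-3.14043018e+00  1.01958147e-04  2.83082966e+00] 0.0855250767112872 0.0726
top cam [ 0.41703484 -0.05504076  1.47120101]
hob [([0.595, -0.212, -0.001], 0.31), ([0.499, -0.549, -0.004], 0.16)]
fitted_knob [([0.499, -0.026, 0.005], 0.46)]
stem_tip [([0.502, -0.55, -0.001], 0.46)]
knob_mid [([0.597, -0.214, 0.017], 0.49)]
filler_hinge [([0.759, 0.273, 0.266], 0.66)]
filler_grip [([0.592, 0.075, 0.27], 0.57)]
filler_spout [([0.538, 0.004, 0.206], 0.85)]
frying_pan [([0.686, 0.022, 0.048], 0.67), ([0.51, -0.374, 0.002], 0.16)]
burner_cap [([0.711, -0.222, 0.004], 0.73)]
spice_jar [([0.5, -0.548, -0.001], 0.59), ([0.508, -0.378, 0.006], 0.55)]
mug [([0.658, -0.411, 0.0], 0.93)]
oil_bottle [([0.5, -0.55, 0.002], 0.56), ([0.709, -0.221, -0.0], 0.35)]
pepper_mill [([0.574, 0.454, -0.001], 0.68)]
wooden_spoon [([0.446, 0.38, -0.001], 0.83)]
scene cam [ 1.27620743 -1.08667929  0.95346874]
hob [([0.702, 0.025, 0.001], 0.94)]
fitted_knob [([0.495, -0.029, 0.005], 0.39)]
stem_tip []
knob_mid [([0.592, -0.213, 0.018], 0.74)]
filler_hinge [([0.758, 0.275, 0.267], 0.98)]
filler_grip []
filler_spout [([0.536, 0.006, 0.206], 0.76)]
frying_pan [([0.683, 0.024, 0.052], 0.81)]
burner_cap [([0.713, -0.217, -0.002], 0.71)]
spice_jar [([0.507, -0.371, -0.002], 0.84)]
mug [([0.659, -0.41, -0.001], 0.68), ([0.703, 0.023, 0.001], 0.53)]
oil_bottle [([0.504, -0.55, -0.005], 0.67)]
pepper_mill [([0.568, 0.455, -0.002], 0.74)]
wooden_spoon [([0.449, 0.377, 0.0], 0.54)]
```

View pics/top0.png

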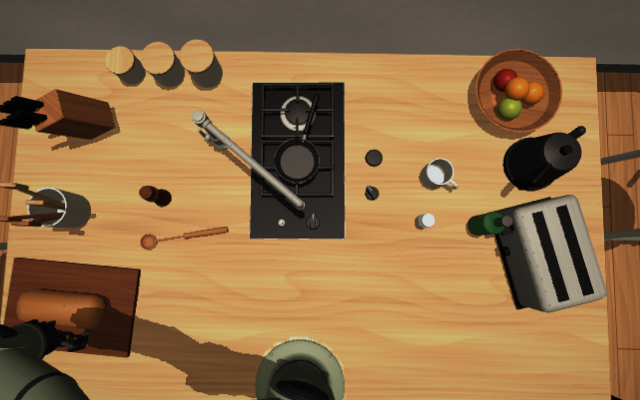

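View pics/scene0.png

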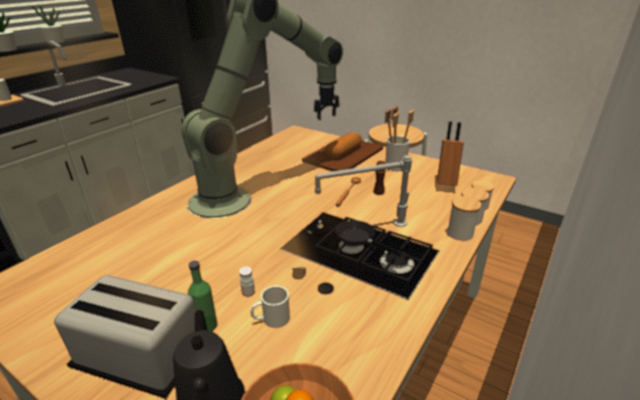

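Top view: the filler arm runs from the riser (198,118) to the spout (300,205). The bare stem is at (282,222), the fitted knob at (313,221) and the loose knob at (372,192). The scene view agrees. I'll turn and raise the tool, then go over the pipe.

```bash
cat >> h.py <<'E'
def go(x,y,z=None):
    "needed shift in tool axes (mm) from the measured pose"
    s=bot.observe(); R=Ro.from_euler("xyz",s["tool_rot"]).as_matrix(); p=np.array(s["position"])
    d=np.array([x,y,p[2] if z is None else z])-p
    print("t",s["clock"],"pos",p.round(4),"rpy",np.round(s["tool_rot"],3),"w",round(s["grip_width"],4),"ff",round(s["finger_force"],1),"F",np.round(s["force"],1),"M",np.round(s["moment"],2),"tool shift mm",(R.T@d*1000).round(1))
E
python3 -m jog '[[[0,0,-10,0,0,-0.147,1],[0,0,-10,0,0,-0.147,1],[0,0,-10,0,0,-0.147,1],[0,0,-10,0,0,-0.147,1],[0,0,-10,0,0,-0.147,1]]]'
python3 -m jog '[[[0,0,-10,0,0,-0.147,1],[0,0,-10,0,0,-0.147,1],[0,0,-10,0,0,-0.147,1]]]'
python3 -m jog '[[[7,-32,0,0,0,0,1],[7,-32,0,0,0,0,1],[7,-32,0,0,0,0,1],[7,-32,0,0,0,0,1],[7,-32,0,0,0,0,1]]]'
python3 -c "
from h import *
go(0.592,0.075,0.38)"
```

```text
clock: 2.0
position: [0.1912, 0.595, 0.3543]
tool_rot: [-3.142, 0.0, -2.711]
force: [0.4, 0.1, -0.0]
grip_width: 0.0854
finger_force: 0.0
clock: 2.3
position: [0.1912, 0.595, 0.3843]
tool_rot: [-3.142, 0.0, -2.27]
force: [1.2, -0.8, -0.5]
grip_width: 0.0854
finger_force: 0.0
clock: 2.8
position: [0.291, 0.4634, 0.384]
tool_rot: [-3.142, 0.0, -2.277]
force: [0.7, -0.2, -1.3]
grip_width: 0.0852
finger_force: 0.0
t 2.8 pos [0.291  0.4634 0.384 ] rpy [-3.142  0.    -2.277] w 0.0852 ff 0.0 F [ 0.7 -0.2 -1.3] M [-0.01 -0.    0.  ] tool shift mm [ 100.4 -481.1    4. ]
```

```bash
python3 -m jog '[[[8,-40,0,0,0,0,1],[8,-40,0,0,0,0,1],[8,-40,0,0,0,0,1],[8,-40,0,0,0,0,1],[8,-40,0,0,0,0,1]]]' >/dev/null
python3 -m jog '[[[8,-40,0,0,0,0,1],[8,-40,0,0,0,0,1],[8,-40,0,0,0,0,1],[8,-40,0,0,0,0,1],[8,-40,0,0,0,0,1]]]' >/dev/null
python3 -c "
from h import *
go(0.592,0.075,0.326)"
```

```text
t 3.8 pos [0.5437 0.1428 0.3841] rpy [-3.141  0.    -2.276] w 0.0853 ff 0.0 F [0.5 0.5 0.8] M [ 0.06 -0.    0.03] tool shift mm [ 20.3 -80.8  58.1]
```

```bash
python3 -m jog '[[[7,-27,0,0,0,0,1],[7,-27,0,0,0,0,1],[6,-27,0,0,0,0,1],[0,0,0,0,0,0,1],[0,0,19,0,0,0,1]]]' >/dev/null
python3 -m jog '[[[0,0,20,0,0,0,1],[0,0,19,0,0,0,1],[0,0,0,0,0,0,0.4],[0,0,0,0,0,0,0.4],[0,0,0,0,0,0,0.4]]]' 20
python3 - <<'E'
from h import *
go(0.592,0.075,0.326)
# arc plan
H=np.array([.7585,.274]); a0=np.arctan2(.199,.167); n=10
P=[H+.26*np.array([-np.cos(a),-np.sin(a)]) for a in np.linspace(a0,-.03,n+1)]
for i in range(n):
    ps=np.pi+a0+(-.03-a0)/n*i; d=P[i+1]-P[i]
    print(i,np.round(1000*np.array([d@[np.cos(ps),np.sin(ps)],d@[np.sin(ps),-np.cos(ps)]]),1),round((a0+.03)/n,3))
E
```

```text
clock: 4.8
position: [0.5918, 0.0768, 0.3271]
tool_rot: [-3.141, 0.001, -2.276]
force: [0.4, 0.1, -1.4]
grip_width: 0.0442
finger_force: 0.0
t 4.8 pos [0.5918 0.0768 0.3271] rpy [-3.141e+00  1.000e-03 -2.276e+00] w 0.0442 ff 0.0 F [ 0.4  0.1 -1.4] M [0.   0.02 0.01] tool shift mm [ 1.3 -1.3  1.1]
0 [-1.1 23.4] 0.09
1 [-1.1 23.4] 0.09
2 [-1.1 23.4] 0.09
3 [-1.1 23.4] 0.09
4 [-1.1 23.4] 0.09
5 [-1.1 23.4] 0.09
6 [-1.1 23.4] 0.09
7 [-1.1 23.4] 0.09
8 [-1.1 23.4] 0.09
9 [-1.1 23.4] 0.09
```

```bash
python3 -m jog '[[[-1,10,0,0,0,0.04,0.4],[-1,23,0,0,0,0.09,0.4],[-1,23,0,0,0,0.09,0.4],[-1,23,0,0,0,0.09,0.4],[-1,23,0,0,0,0.09,0.4]]]' 
python3 -m jog '[[[-1,23,0,0,0,0.09,0.4],[-1,23,0,0,0,0.09,0.4],[-1,23,0,0,0,0.09,0.4],[-1,23,0,0,0,0.09,0.4],[-1,23,0,0,0,0.09,0.4]]]' 
python3 -m jog '[[[-1,23,0,0,0,0.09,0.4],[-1,15,0,0,0,0.05,0.4],[0,0,0,0,0,0,0.4]]]'
python3 - <<'E'
from h import *
f=bot.grab_frame("top")
for q in ["filler_spout","filler_grip"]: print([(np.round(x["xyz"],3).tolist(),round(x["conf"],2)) for x in bot.spot_point(q,f)[:2]])
go(0.5,0.27,0.44)
E
```

```text
clock: 5.3
position: [0.529, 0.1574, 0.327]
tool_rot: [-3.141, 0.001, -2.681]
force: [0.9, -1.0, -0.1]
grip_width: 0.034
finger_force: 0.6
clock: 5.8
position: [0.5018, 0.2688, 0.3271]
tool_rot: [3.141, 0.001, -3.13]
force: [0.8, -1.9, -0.8]
grip_width: 0.0343
finger_force: 0.6
clock: 6.1
position: [0.5045, 0.308, 0.3266]
tool_rot: [3.14, 0.001, 3.018]
force: [-1.0, -0.3, 0.6]
grip_width: 0.0338
finger_force: 0.0
[([0.41, 0.321, 0.204], 0.73)]
[([0.496, 0.308, 0.272], 0.56), ([0.596, -0.212, -0.004], 0.5)]
t 6.25 pos [0.505  0.3049 0.3264] rpy [3.142e+00 1.000e-03 3.018e+00] w 0.0342 ff 0.0 F [-0.2 -0.4  0.1] M [-0.    0.02  0.02] tool shift mm [   0.6  -35.2 -113.6]
```

```bash
python3 -m jog '[[[0,0,0,0,0,0,1],[0,0,-15,0,0,0,1],[0,0,-25,0,0,0,1],[0,0,-25,0,0,0,1],[0,0,-25,0,0,0,1]]]'
python3 - <<'E'
from h import *
f=bot.grab_frame("top"); g=bot.grab_frame("scene")
for F in (f,g):
  for q in ["stem_tip","knob_mid","fitted_knob","hob"]: print(q,[(np.round(x["xyz"],4).tolist(),round(x["conf"],2)) for x in bot.spot_point(q,F)[:2]])
np.save("f.npy",f,allow_pickle=True); np.save("g.npy",g,allow_pickle=True)
def crop(F,X,h,s): 
    u,v=proj(F,X)[0].round().astype(int); print(u-h,v-h)
    return cv2.resize(F["img"][v-h:v+h,u-h:u+h],(s,s),interpolation=cv2.INTER_CUBIC)
S=[.498,.072,.025];K=[.595,-.213,.02]
im=np.vstack([np.hstack([crop(f,S,10,300),crop(f,K,10,300)]),np.hstack([crop(g,S,10,300),crop(g,K,10,300)])])
cv2.imwrite("pics/c1.png",im[:,:,::-1])
E
```

```text
clock: 6.75
position: [0.5049, 0.3048, 0.4172]
tool_rot: [3.141, 0.0, 3.016]
force: [-0.8, -0.0, 1.1]
grip_width: 0.0851
finger_force: 0.0
stem_tip [([0.5933, -0.2115, -0.0021], 0.46)]
knob_mid [([0.5972, -0.213, 0.0175], 0.57)]
fitted_knob [([0.4981, -0.0264, 0.0055], 0.45)]
hob []
stem_tip [([0.5912, -0.2124, 0.015], 0.3)]
knob_mid [([0.5896, -0.2129, 0.0175], 0.46)]
fitted_knob [([0.4944, -0.0273, 0.0058], 0.69)]
hob [([0.7043, 0.0204, 0.0018], 0.73)]
270 211
361 183
310 212
288 261
```

View pics/c1.png

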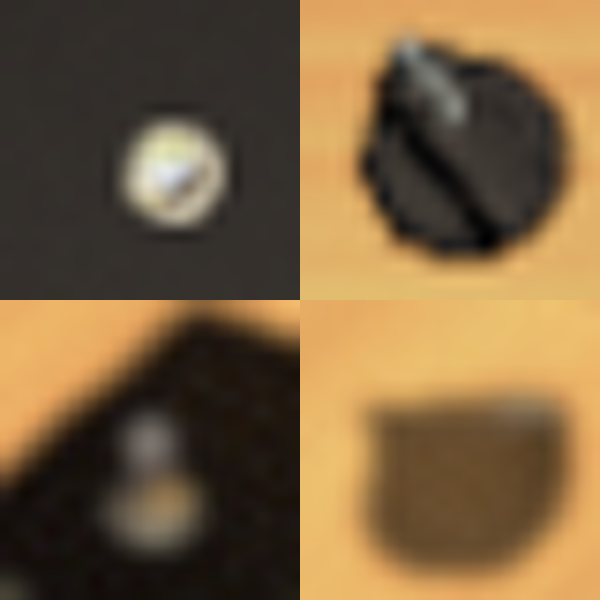

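Crops: top left, the stem tip near full-image pixel (281,222) inside a brass collar. Top right, the knob with its white nose line pointing up-left, yaw about 38°. Next, sub-pixel measurements.

Run:
```python
from h import *
f=np.load("f.npy",allow_pickle=True).item(); g=np.load("g.npy",allow_pickle=True).item()
im=f["img"].astype(float)
def cen(w,u0,v0):
    v,u=np.mgrid[:w.shape[0],:w.shape[1]]; return np.array([(w*u).sum(),(w*v).sum()])/w.sum()+[u0,v0]
c=im[211:231,270:290].mean(2); w=np.clip(c-np.median(c)-15,0,None); p=cen(w,270,211); print("collar px",p,unproj(f,p,.008).round(4),unproj(f,p,.012).round(4))
print(im[217:229,276:288].astype(int).mean(2).astype(int))
c=im[180:204,360:384]; w=np.clip(170-c[:,:,0],0,120); w[w<20]=0; p=cen(w,360,180)
print("knob dark centroid",p,unproj(f,p,.01).round(4))
for c in [(405,45),(460,115),(385,105),(490,240)]:
    u=[361+(c[0]-300+.5)/15-.5,183+(c[1]+.5)/15-.5]; print(c,unproj(f,u,.03).round(4))
# skirt circle via contour
m=((im[180:204,360:384,0]<120)*255).astype(np.uint8)
big=cv2.resize(im[180:204,360:384,0].astype(np.float32),None,fx=8,fy=8,interpolation=cv2.INTER_CUBIC)
m=(big<125).astype(np.uint8); cs,_=cv2.findContours(m,0,cv2.CHAIN_APPROX_NONE); k=max(cs,key=len)[:,0]
q=unproj(f,np.c_[360+(k[:,0]+.5)/8-.5,180+(k[:,1]+.5)/8-.5],.006)[:,:2]
from scipy.optimize import least_squares
r=least_squares(lambda x:np.hypot(*(q-x[:2]).T)-x[2],[*q.mean(0),.022],loss="soft_l1",f_scale=.0005); print("skirt fit",r.x.round(4))
d=q-r.x[:2]; i=np.hypot(*d.T).argmax(); print("nose dir deg",np.degrees(np.arctan2(d[i,1],d[i,0])),np.hypot(*d[i]))
# hob edges: sub-pixel along rows/cols
def edge(a): j=np.abs(np.diff(a)); j0=j.argmax(); s=slice(max(j0-2,0),j0+3); return (j[s]*(np.arange(len(j))[s]+.5)).sum()/j[s].sum()
R=im[:,:,0]
L=unproj(f,[(240+edge(R[v,240:262]),v) for v in range(170,232,2)],.006)
Rr=unproj(f,[(335+edge(R[v,335:355]),v) for v in range(100,232,2)],.006)
B=unproj(f,[(u,230+edge(R[230:246,u])) for u in range(256,340,3)],.006)
for n,e,a in (("L",L,0),("R",Rr,0),("B",B,1)):
    x=e[:,a];y=e[:,1-a]; P=np.polyfit(x,y,1); k=np.abs(np.polyval(P,x)-y)<.003; P=np.polyfit(x[k],y[k],1); print(n,P,np.std(np.polyval(P,x[k])-y[k]))
# top edge pixels (fitted knob)
p=np.array([(313.,221)]); print("fitted approx",unproj(f,p,.02))
# scene stem tip
u=310+(150+.5)/15-.5; v=212+(440-300+.5)/15-.5; print("scene tip approx px",u,v,unproj(g,[u,v],.029))
```

```text
collar px [281.04121419 222.00342027] [[0.4972 0.0709 0.008 ]] [[0.497  0.0705 0.012 ]]
[[ 46  45  46  46  46  45  46  46  46  47  46  46]
 [ 46  46  46  45  46  48  47  47  47  46  47  47]
 [ 46  46  47  74 124 141 120  85  47  47  46  47]
 [ 45  46  66 135 190 193 181 158  84  47  47  46]
 [ 47  47  96 178 212 203 198 180 137  48  47  47]
 [ 48  48 117 198 223 223 179 144 155  48  47  47]
 [ 47  48 122 200 201 169 120 158 137  47  47  48]
 [ 47  47  84 152 169 141 165 166  83  48  49  48]
 [ 47  48  49  75 126 159 155  98  48  48  48  48]
 [ 47  48  47  47  49  50  49  47  48  47  47  49]
 [ 48  48  47  48  48  49  48  48  48  47  48  48]
 [ 47  48  49  48  49  49  49  48  49  48  48  48]]
knob dark centroid [371.27408271 192.92956191] [[ 0.5954 -0.2138  0.01  ]]
(405, 45) [[ 0.6162 -0.1997  0.03  ]]
(460, 115) [[ 0.6016 -0.2114  0.03  ]]
(385, 105) [[ 0.6034 -0.1957  0.03  ]]
(490, 240) [[ 0.5754 -0.2178  0.03  ]]
skirt fit [ 0.596  -0.2144  0.0219]
nose dir deg 33.772028970250155 0.026200288221720856
L [0.01788956 0.16190571] 0.00044169090228959743
R [ 0.01766573 -0.13793962] 0.0003795948436888178
B [-0.02012384  0.44760264] 0.0005526435173454648
fitted approx [[ 0.50174588 -0.0306051   0.02      ]]
scene tip approx px 319.53333333333336 220.86666666666667 [[0.49289161 0.07368125 0.029     ]]
```

```bash
python3 -m jog '[[[-10,-34,0,0,0,0,1],[-10,-34,0,0,0,0,1],[-10,-34,0,0,0,0,1],[-10,-34,0,0,0,0,1],[-10,-34,0,0,0,0,1]]]'>/dev/null
python3 -m jog '[[[-10,-34,20,0,0,0,1],[-10,-34,20,0,0,0,1],[-10,-34,20,0,0,0,1],[-10,-34,20,0,0,0,1],[-10,-34,20,0,0,0,1]]]'>/dev/null
python3 -m jog '[[[-10,-34,10,0,0,0,1],[-10,-34,10,0,0,0,1],[-10,-34,10,0,0,0,1],[-10,-34,10,0,0,0,1],[-10,-28,10,0,0,0,1]]]'>/dev/null
python3 -m jog '[[[0,0,0,0,0,-0.13,1],[0,0,0,0,0,-0.13,1],[0,0,0,0,0,-0.13,1],[0,0,0,0,0,-0.13,1],[0,0,0,0,0,-0.13,1]]]'>/dev/null
python3 -m jog '[[[0,0,0,0,0,-0.13,1],[0,0,0,0,0,0,1]]]'
python3 -c "
from h import *
go(0.596,-0.2144,0.12)
print(bot.observe()['qpos'],bot.tip_reach)"
```

```text
clock: 9.45
position: [0.5907, -0.2132, 0.2656]
tool_rot: [3.141, -0.0, -2.484]
force: [-0.9, 0.2, 1.3]
grip_width: 0.0855
finger_force: 0.0
t 9.45 pos [ 0.5907 -0.2132  0.2656] rpy [ 3.141 -0.    -2.484] w 0.0855 ff 0.0 F [-0.9  0.2  1.3] M [ 0.    0.02 -0.08] tool shift mm [ -3.5  -4.2 145.6]
[ 0.23869086  0.56684561  0.02011346  1.63066878 -0.01364282  0.94462452
  2.49185409] 0.0726
```

```bash
python3 -m jog '[[[-3.5,-4.2,30,0,0,0,1],[0,0,40,0,0,0,1],[0,0,40,0,0,0,1],[0,0,35,0,0,0,1],[0,0,15,0,0,0,1]]]'
python3 -m jog '[[[0,0,20,0,0,0,1],[0,0,0,0,0,0,1]]]'
python3 -c "
from h import *
go(0.596,-0.2144,0.085)"
```

```text
clock: 9.95
position: [0.5949, -0.2138, 0.1027]
tool_rot: [3.138, -0.003, -2.49]
force: [-0.4, -0.2, 0.8]
grip_width: 0.0854
finger_force: 0.0
clock: 10.15
position: [0.5955, -0.214, 0.0844]
tool_rot: [3.139, -0.002, -2.489]
force: [0.1, 0.5, 0.5]
grip_width: 0.0855
finger_force: 0.0
t 10.15 pos [ 0.5955 -0.214   0.0844] rpy [ 3.139e+00 -2.000e-03 -2.489e+00] w 0.0855 ff 0.0 F [0.1 0.5 0.5] M [-0.01 -0.04 -0.01] tool shift mm [-0.2 -0.7 -0.6]
```

```bash
python3 -m jog '[[[0,0,0,0,0,0,0],[0,0,0,0,0,0,0],[0,0,0,0,0,0,0],[0,0,0,0,0,0,0],[0,0,0,0,0,0,0]]]' 25
python3 -c "
from h import *
go(0.596,-0.2144,0.085)"
```

```text
clock: 10.65
position: [0.5964, -0.2143, 0.0865]
tool_rot: [-3.141, 0.0, -2.487]
force: [-2.2, 1.0, 8.6]
grip_width: 0.0153
finger_force: 26.2
t 10.65 pos [ 0.5964 -0.2143  0.0865] rpy [-3.141  0.    -2.487] w 0.0153 ff 26.2 F [-2.2  1.   8.6] M [ 0.24  0.62 -0.05] tool shift mm [0.4 0.2 1.5]
```

```bash
python3 -m jog '[[[0,0,-3,0,0,0.127,0],[0,0,0,0,0,0.127,0],[0,0,0,0,0,0.127,0],[0,0,0,0,0,0.127,0],[0,0,0,0,0,0.127,0]]]' 
python3 -m jog '[[[0,0,0,0,0,0,0]]]'
python3 -c "
from h import *
go(0.596,-0.2144,0.085)"
```

```text
clock: 11.15
position: [0.5963, -0.2142, 0.0891]
tool_rot: [3.142, 0.0, -3.127]
force: [0.3, 0.7, -0.4]
grip_width: 0.0155
finger_force: 25.3
clock: 11.25
position: [0.5963, -0.214, 0.089]
tool_rot: [-3.141, -0.0, -3.123]
force: [-0.7, 0.3, -1.0]
grip_width: 0.0152
finger_force: 25.3
t 11.25 pos [ 0.5963 -0.214   0.089 ] rpy [-3.141 -0.    -3.123] w 0.0152 ff 25.3 F [-0.7  0.3 -1. ] M [ 0.02 -0.01 -0.02] tool shift mm [ 0.3 -0.4  4. ]
```

```bash
python3 -m jog '[[[0,0,2.5,0,0,0,0],[0,0,0,0,0,0,0],[0,0,0,0,0,0,1],[0,0,0,0,0,0,1],[0,0,0,0,0,0,1]]]' 
python3 -m jog '[[[0,0,-20,0,0,0,1],[0,0,-35,0,0,0,1],[0,0,-35,0,0,0,1],[0,-20,-40,0,0,0,1],[0,-50,-20,0,0,0,1]]]' >/dev/null
python3 -m jog '[[[0,-50,0,0,0,0,1],[0,-40,0,0,0,0,1],[0,0,0,0,0,0,1]]]'
python3 - <<'E'
from h import *
from scipy.optimize import least_squares
f=bot.grab_frame("top"); np.save("f2.npy",f,allow_pickle=True); go(.596,-.2144,.085)
im=f["img"].astype(float)
cv2.imwrite("pics/c2.png",cv2.resize(f["img"][180:204,360:384],(360,360),interpolation=cv2.INTER_CUBIC)[:,:,::-1])
big=cv2.resize(im[180:204,360:384,0].astype(np.float32),None,fx=8,fy=8,interpolation=cv2.INTER_CUBIC)
m=(big<125).astype(np.uint8); cs,_=cv2.findContours(m,0,cv2.CHAIN_APPROX_NONE); k=max(cs,key=len)[:,0]
q=unproj(f,np.c_[360+(k[:,0]+.5)/8-.5,180+(k[:,1]+.5)/8-.5],.006)[:,:2]
r=least_squares(lambda x:np.hypot(*(q-x[:2]).T)-x[2],[*q.mean(0),.022],loss="soft_l1",f_scale=.0005); print("skirt fit",r.x.round(4))
# solve bias b and tool-x offset o
k1=np.array([.596,-.2144]);T1=np.array([.5964,-.2143]);T2=np.array([.5963,-.2141]);k2=r.x[:2]
tx=lambda p:np.array([np.cos(p),np.sin(p)])
t1,t2=tx(-2.487),tx(-3.125)
A=np.array([[1,0,t2[0]],[0,1,t2[1]],[t1[0],t1[1],1]]); print("b,o mm",1000*np.linalg.solve(A,[*(k2-T2),(k1-T1)@t1]))
E
```

```text
clock: 11.75
position: [0.5961, -0.2144, 0.0863]
tool_rot: [3.142, -0.0, -3.121]
force: [-0.5, 0.6, -0.2]
grip_width: 0.0585
finger_force: 0.0
clock: 12.55
position: [0.5971, -0.3771, 0.2349]
tool_rot: [-3.138, -0.001, -3.127]
force: [-1.5, -0.2, -0.5]
grip_width: 0.0851
finger_force: 0.0
t 12.6 pos [ 0.598  -0.3738  0.2346] rpy [-3.140e+00 -1.000e-03 -3.125e+00] w 0.0855 ff 0.0 F [ 0.4  0.7 -0.5] M [ 0.04 -0.    0.01] tool shift mm [ -0.7 159.6 149.4]
skirt fit [ 0.5955 -0.2139  0.0219]
b,o mm [-1.39192018  0.20378979 -0.60192811]
```

View pics/c2.png

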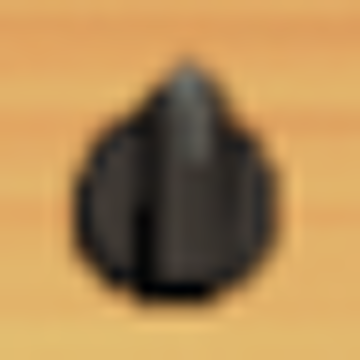

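```bash
python3 -m jog '[[[0,40,0,0,0,0,1],[0,40,0,0,0,0,1],[0,40,0,0,0,0,1],[0.7,39.6,0,0,0,0,1],[0,0,0,0,0,0,1]]]' 
python3 -c "
from h import *
go(0.5963,-0.2141,0.088)"
```

```text
clock: 13.1
position: [0.5962, -0.2038, 0.2349]
tool_rot: [3.138, -0.0, -3.113]
force: [0.9, -0.2, -0.1]
grip_width: 0.0855
finger_force: 0.0
t 13.1 pos [ 0.5962 -0.2038  0.2349] rpy [ 3.138 -0.    -3.113] w 0.0855 ff 0.0 F [ 0.9 -0.2 -0.1] M [ 0.01 -0.03  0.01] tool shift mm [  0.2 -10.8 146.9]
```

```bash
python3 -m jog '[[[0,0,30,0,0,0,1],[0,0,40,0,0,0,1],[0,0,40,0,0,0,1],[0,0,17,0,0,0,1],[0,0,0,0,0,0,1]]]' 
python3 -c "
from h import *
go(0.5963,-0.2141,0.088)"
```

```text
clock: 13.6
position: [0.5946, -0.2103, 0.1062]
tool_rot: [3.14, -0.003, -3.121]
force: [-1.5, -0.0, -0.2]
grip_width: 0.0851
finger_force: 0.0
t 13.6 pos [ 0.5946 -0.2103  0.1062] rpy [ 3.140e+00 -3.000e-03 -3.121e+00] w 0.0851 ff 0.0 F [-1.5 -0.  -0.2] M [-0.04  0.07  0.03] tool shift mm [-1.7 -3.8 18.2]
```

```bash
python3 -m jog '[[[-1,-4,10,0,0,0,1],[0,0,8,0,0,0,1],[0,0,0,0,0,0,1]]]' 
python3 -c "
from h import *
go(0.5963,-0.2141,0.088)"
```

```text
clock: 13.9
position: [0.5965, -0.2152, 0.0899]
tool_rot: [3.142, 0.0, -3.122]
force: [0.2, 0.4, 0.5]
grip_width: 0.0855
finger_force: 0.0
t 13.9 pos [ 0.5965 -0.2152  0.0899] rpy [ 3.142  0.    -3.122] w 0.0855 ff 0.0 F [0.2 0.4 0.5] M [ 0.04  0.06 -0.  ] tool shift mm [0.2 1.1 1.9]
```

```bash
python3 -m jog '[[[0,1,1,0,0,0,0],[0,0,0,0,0,0,0],[0,0,0,0,0,0,0],[0,0,0,0,0,0,0],[0,0,0,0,0,0,0]]]' 60
python3 -c "
from h import *
go(0.498,0.0707,0.160)"
```

```text
clock: 14.4
position: [0.5967, -0.2141, 0.0894]
tool_rot: [-3.141, 0.0, -3.121]
force: [-2.3, 0.7, 5.7]
grip_width: 0.0143
finger_force: 58.7
t 14.4 pos [ 0.5967 -0.2141  0.0894] rpy [-3.141  0.    -3.121] w 0.0143 ff 58.7 F [-2.3  0.7  5.7] M [ 0.19  0.39 -0.02] tool shift mm [ 92.9 286.7 -70.7]
```

```bash
python3 -m jog '[[[0,0,-15,0,0,0,0],[0,0,-28,0,0,0,0],[0,0,-28,0,0,0,0],[5,16,0,0,0,0,0],[10,31,0,0,0,0,0]]]' 60 >/dev/null
python3 -m jog '[[[10,31,0,0,0,0,0],[10,31,0,0,0,0,0],[10,31,0,0,0,0,0],[10,31,0,0,0,0,0],[10,31,0,0,0,0,0]]]' >/dev/null
python3 -m jog '[[[10,31,0,0,0,0,0],[10,31,0,0,0,0,0],[5,16,0,0,0,0,0],[2,6,0,0,0,0,0],[0,0,0,0,0,0,0]]]'
python3 - <<'E'
from h import *
g=bot.grab_frame("scene"); f=bot.grab_frame("top")
go(0.4984,0.0707,0.125)
def crop(F,X,h,s): 
    u,v=proj(F,X)[0].round().astype(int); print(u-h,v-h)
    return cv2.resize(F["img"][v-h:v+h,u-h:u+h],(s,s),interpolation=cv2.INTER_CUBIC)
cv2.imwrite("pics/c3.png",np.hstack([crop(g,[.498,.071,.05],24,400),crop(f,[.498,.071,.05],24,400)])[:,:,::-1])
E
```

```text
clock: 15.9
position: [0.4986, 0.0706, 0.1602]
tool_rot: [3.141, 0.0, -3.12]
force: [-0.6, -1.3, -0.6]
grip_width: 0.0142
finger_force: 58.7
t 16.0 pos [0.499  0.0691 0.1602] rpy [-3.141  0.    -3.122] w 0.0141 ff 58.7 F [ 1.2 -0.2  0.6] M [-0.05  0.05 -0.  ] tool shift mm [ 0.6  1.6 35.1]
296 193
256 197
```

View pics/c3.png

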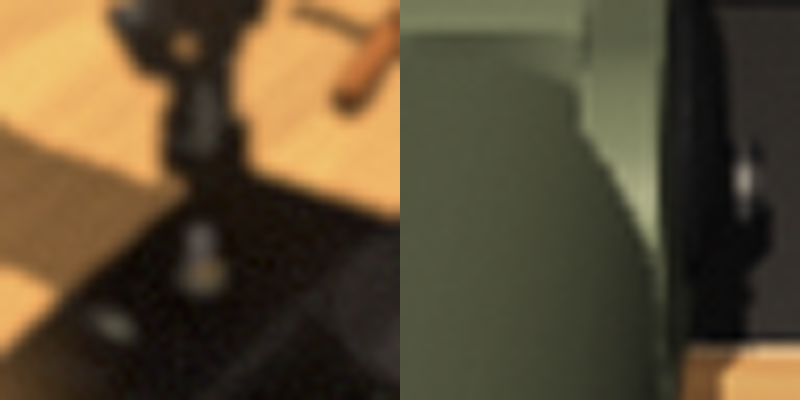

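The scene crop shows the knob held above the stem (tip near crop pixel (200,235)). The top view is blocked by the arm. I'll lower to just above the tip.

```bash
python3 -m jog '[[[0,0,15,0,0,0,0],[0,0,15,0,0,0,0],[0,0,8,0,0,0,0],[0,0,0,0,0,0,0],[0,0,0,0,0,0,0]]]' 60 
python3 -c "
from h import *
go(0.4984,0.0707,0.1184)"
```

```text
clock: 16.5
position: [0.499, 0.0695, 0.1222]
tool_rot: [-3.141, 0.0, -3.122]
force: [-0.4, -0.1, -0.4]
grip_width: 0.0145
finger_force: 58.7
t 16.5 pos [0.499  0.0695 0.1222] rpy [-3.141  0.    -3.122] w 0.0145 ff 58.7 F [-0.4 -0.1 -0.4] M [0.03 0.02 0.01] tool shift mm [0.5 1.3 3.8]
```

```bash
python3 -m jog '[[[0.5,1.2,0,0,0,0,0],[0,0,2,0,0,0,0],[0,0,1,0,0,0,0],[0,0,1,0,0,0,0],[0,0,1,0,0,0,0]]]' 60 
python3 -m jog '[[[0,0,1,0,0,0,0],[0,0,0,0,0,0,0]]]'
python3 -c "
from h import *
go(0.4984,0.0707,0.1184)"
```

```text
clock: 17.0
position: [0.4982, 0.0712, 0.1169]
tool_rot: [-3.142, 0.0, -3.121]
force: [0.2, 0.0, -0.6]
grip_width: 0.0144
finger_force: 58.7
clock: 17.2
position: [0.4982, 0.0712, 0.1158]
tool_rot: [-3.142, -0.0, -3.121]
force: [-0.6, -0.5, -0.7]
grip_width: 0.0142
finger_force: 58.7
t 17.2 pos [0.4982 0.0712 0.1158] rpy [-3.142 -0.    -3.121] w 0.0142 ff 58.7 F [-0.6 -0.5 -0.7] M [ 0.02 -0.01 -0.03] tool shift mm [-0.2 -0.5 -2.6]
```

```bash
python3 -m jog '[[[0,0,1,0,0,0,0],[0,0,1,0,0,0,0],[0,0,0,0,0,0,0]]]'
python3 -m jog '[[[0,0,1,0,0,0,0],[0,0,1,0,0,0,0],[0,0,0,0,0,0,0]]]'
```

```text
clock: 17.5
position: [0.4982, 0.0712, 0.1138]
tool_rot: [-3.142, -0.0, -3.121]
force: [-0.2, -0.4, -0.7]
grip_width: 0.0145
finger_force: 58.7
clock: 17.8
position: [0.4982, 0.0712, 0.1118]
tool_rot: [-3.142, -0.0, -3.121]
force: [0.4, -0.1, -0.2]
grip_width: 0.0142
finger_force: 58.7
```

```bash
python3 -m jog '[[[0,0,1,0,0,0,0],[0,0,1,0,0,0,0],[0,0,1,0,0,0,0],[0,0,1,0,0,0,0],[0,0,0,0,0,0,0]]]'
python3 -m jog '[[[0,0,1,0,0,0,0],[0,0,1,0,0,0,0],[0,0,1,0,0,0,0],[0,0,1,0,0,0,0],[0,0,0,0,0,0,0]]]'
```

```text
clock: 18.3
position: [0.4982, 0.0712, 0.1078]
tool_rot: [-3.142, -0.0, -3.121]
force: [-0.4, 0.1, 0.1]
grip_width: 0.0144
finger_force: 58.7
clock: 18.8
position: [0.4982, 0.0712, 0.1038]
tool_rot: [-3.142, -0.0, -3.121]
force: [0.0, 0.2, 0.8]
grip_width: 0.0139
finger_force: 58.7
```

```bash
python3 -m jog '[[[0,0,1,0,0,0,0],[0,0,1,0,0,0,0],[0,0,0,0,0,0,0],[0,0,0,0,0,0,0],[0,0,0,0,0,0,0]]]'
python3 -m jog '[[[0,0,1,0,0,0,0],[0,0,1,0,0,0,0],[0,0,0,0,0,0,0]]]' 80
python3 - <<'E'
from h import *
g=bot.grab_frame("scene")
u,v=proj(g,[.498,.071,.03])[0].round().astype(int)
cv2.imwrite("pics/c4.png",cv2.resize(g["img"][v-20:v+20,u-24:u+24],(480,400),interpolation=cv2.INTER_CUBIC)[:,:,::-1])
E
```

```text
clock: 19.3
position: [0.4983, 0.0712, 0.1021]
tool_rot: [3.142, 0.0, -3.121]
force: [-1.2, 0.2, 5.4]
grip_width: 0.0139
finger_force: 59.3
clock: 19.6
position: [0.4983, 0.0712, 0.1001]
tool_rot: [3.141, 0.0, -3.121]
force: [-1.7, -0.7, 8.0]
grip_width: 0.0136
finger_force: 83.7
```

View pics/c4.png

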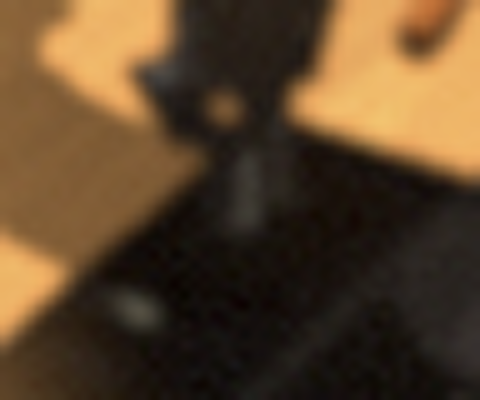

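The knob is hidden under the fingers, covering the stem and collar. Contact came at TCP z 0.102, the predicted home height, and the force rises at the spring's rate, so the knob is home. Now I'll press to the stop.

```bash
python3 -m jog '[[[0,0,1,0,0,0,0],[0,0,1,0,0,0,0],[0,0,1,0,0,0,0],[0,0,0.5,0,0,0,0],[0,0,0,0,0,0,0]]]'
python3 -m jog '[[[0,0,0.5,0,0,0,0],[0,0,0.5,0,0,0,0],[0,0,0,0,0,0,0],[0,0,0,0,0,0,0]]]'
python3 - <<'E'
from h import *
go(.4983,.0712,.0972)
f=bot.grab_frame("top")
for q in ["filler_spout","spice_jar","burner_cap","mug","frying_pan","pepper_mill","wooden_spoon"]: print(q,[(np.round(x["xyz"],3).tolist(),round(x["conf"],2)) for x in bot.spot_point(q,f)[:2]])
E
```

```text
clock: 20.15
position: [0.4984, 0.0712, 0.097]
tool_rot: [3.141, 0.001, -3.122]
force: [-2.8, -0.5, 18.2]
grip_width: 0.0135
finger_force: 85.4
clock: 20.55
position: [0.4985, 0.0712, 0.0967]
tool_rot: [3.141, 0.001, -3.122]
force: [-7.3, -0.5, 34.7]
grip_width: 0.0139
finger_force: 87.6
t 20.55 pos [0.4985 0.0712 0.0967] rpy [ 3.141e+00  1.000e-03 -3.122e+00] w 0.0139 ff 87.6 F [-7.3 -0.5 34.7] M [-0.19  1.7   0.03] tool shift mm [ 0.2  0.  -0.5]
filler_spout [([0.41, 0.319, 0.206], 0.74), ([0.5, -0.55, -0.001], 0.27)]
spice_jar [([0.509, -0.376, 0.002], 0.68), ([0.758, 0.274, 0.269], 0.6)]
burner_cap [([0.713, -0.221, 0.002], 0.76)]
mug [([0.66, -0.409, -0.005], 0.74)]
frying_pan [([0.685, 0.022, 0.051], 0.72)]
pepper_mill [([0.57, 0.452, 0.003], 0.64)]
wooden_spoon [([0.446, 0.379, -0.001], 0.68), ([0.501, -0.547, -0.002], 0.3)]
```

At the hard stop, with 35 N and 5 mm of stem travel. I'll ease off slightly and hand in.

```bash
python3 -m jog '[[[0,0,-1,0,0,0,0],[0,0,0,0,0,0,0],[0,0,0,0,0,0,0]]]'
python3 -c "
from h import *
s=bot.observe(); print(s['force'],s['position'])
if 10<s['force'][2]<30: print(bot.job_done())"
```

```text
clock: 21.25
position: [0.4984, 0.0712, 0.0971]
tool_rot: [3.141, 0.0, -3.122]
force: [-3.5, -0.3, 16.6]
grip_width: 0.0137
finger_force: 85.0
[-3.45866531 -0.33454977 16.61805931] [0.49838116 0.07117746 0.09705379]
the job is handed in; nothing more can be done
None
```

I handed the job in at 21 s with the pot filler swung clear over the worktop and the knob on the stem, still gripped and held down at the valve's stop (about 17 N); of the bystanders, all but the oil bottle were re-checked and had not moved, and no verdict came back.

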